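# Pin an antenna panel stack

## Robot

A 6-joint arm with a two-finger parallel gripper is mounted at the origin on a cart in front of the work surface, level with it; the furniture and walls round the work are solid. World frame = base frame: x ahead of the robot, y to its left, z up, the work surface at z = 0. Lengths are in mm, angles in rad, forces in N, time in s.
With the tool pointing down it reaches from about 375 to 900 mm from the base axis. Payload 3.1 kg.
Tool frame: the origin (TCP) lies at the very end of the fingers, on their centre line; the grasp point (between the pads) lies pinch_z behind it (pinch_z is the distance from the TCP to the grasp point, in mm); z points along the fingers, y is the direction in which the jaws open and shut (so a half turn about z gives the same grasp; the last joint's range is limited). The gripper opens to 87 mm and grips with 3 to 60 N. Pads are 19 mm wide; open, the fingers measure 117 mm over their backs; the gripper's body (75 mm by 190 mm) begins 51 mm behind the grasp point.
Start: joints at [1.091, 0.527, 1.433, -0, 1.181, -0.178], TCP at [185.137, 596.926, 222.548] pointing down, gripper open.
Joint ranges: [-3.08, 3.08], [-0.75, 2.2], [0.22, 2.44], [-1.43, 4.57], [0, 2.65], [-2.85, 2.85]. Speed limits (rad/s): [2.79, 2.79, 3.14, 3.14, 3.14, 3.14].

## Interface

Orientations are given as a unit quaternion [w, x, y, z].
In Python, from station import * gives the robot as it stands. The module is installed in compiled form; this text tells all that it offers.
- The arm moves only by the tool carry_out, never from a script. Its argument "steps" is a list of rows, each a list of 5 numbers: the closure, from 0 (fully open) to 1 (shut), then the shift along the tool's x, y, z in mm, then the turn about the tool's z in rad. In form: [[gripper, dx, dy, dz, twist], ...]. A call has 1 to 12 rows; each row shifts and turns the pose as measured when the row begins, along the tool's axes as they then stand; what a row does not reach is not made up. A row lasts 1/10 s, in which the tool goes at most 50 mm and 8.59 degrees, less where a joint would pass 70% of its speed; a pose out of reach is approached as far as the arm can. A call with a gripper value outside its range is refused whole. The fingers move at their own pace and stop on an object; "force" is the grip in N (left out, the last holds). Time passes only in rows, so rows that do not move let the fingers close. It gives the time, the measured TCP pose, the force and the opening at its end, in the units of the state.
- get_obs(): the state, without advancing time (a new reading comes with each control period).
- grab_frame(name): name is "scene" or "side" or "wrist"; returns a dict with "frame" (480x640x3 uint8, red, green, blue), "z_map" (480x640 float32, mm along the optical axis (not along the pixel's ray), 0 where there is no reading), "intrinsics" (3x3 intrinsics, pixels), "position" and "rotation" of the camera in the world; the wrist camera has in their place "hand_eye" (4x4, takes a point from camera to tool coordinates, whose origin is the TCP and whose axes are the flange's). Camera axes: x right, y up, looking along -z (the intrinsics and any distortion apply to the point x, -y, -z); pixel columns grow to the right and rows downward; lengths in mm; the calibration is good to about 2 mm. A picture is of the moment at which its call begins: read the wrist's pose just before it.
- job_done(): hands the job in, once; it reports no verdict.
The state is a dict: "time": time; "q": joint angles; "joint_vel": joint speeds; "effort": joint torques, N m; "ee_pos": TCP position; "tool_rot": TCP orientation; "contact_force": force on the tool from outside, world axes, zero at the start; "torque": the same for the moment, N m; "finger_gap": finger opening in mm.
Only numpy, scipy, OpenCV 4.12 (cv2) and the standard library are available. Lean on these libraries where they do the work, as an engineer would, in place of code of your own. Each camera call takes 0.05 s, during which the arm holds its last target. There are 200 camera calls.

## Task

Two antenna panels lie stacked on the white printed base, held at one end by the base's stud. Take the long pin out of the rack and push it down through the open hole at the other end of the stack, through both panels and into the base, until its head sits on the top panel, then let go of it.

Things in the scene. Friction and masses are not known exactly. Their poses are not given: they have to be found in the camera images.
- long_pin_center (a point): Centre of the white long pin, z up to its head: head 32 mm across, 44 tall; shaft 12 mm, 52 long, tip tapered to 8. From here: tip 48 mm down, shoulder 4 up, mid-head 26 up, top 48 up. Stands loose in a 20 mm deep hole of a fixed grey rack, 30 mm high, long side roughly along x, 3 pins 66 mm apart. The others have the same head, shafts of only 28 mm: the long pin stands 24 mm higher. 50 g.
- top_panel_hole (a point): Centre of the open hole's mouth on top of the upper panel, 60 mm above the bench. Panel 170 x 70 x 10 mm, loose, olive with a brown square; two holes 110 mm apart along x. The other is filled by the base's white stud, which rises 6 mm above the panel; this one is 22 mm wide, bevelled to 26 at the mouth. x points from stud to hole, z up. The panels can swivel a little on the stud.
- low_panel_hole (a point): Centre of the mouth of the open 22 mm hole in the lower panel (same outline, 10 mm thick, loose, dark), on its upper face, 50 mm above the bench, hidden under the upper panel. All three holes are in line within about 5 mm.
- base_bore (a point): Centre of the mouth of the 22 mm bore in the white printed base (180 x 80 x 40 mm, fixed to the bench), on the base's upper face, 40 mm above the bench; x points away from the stud, z up. The bore goes straight down through the base, in line with the panels' open holes.
Mind the look-alikes: they are no part of the job. Leave any purple or yellow look-alike of the part that bears long_pin_center alone.

How it is judged:
By the outcome, as a careful person would: the job done as asked, in the order asked, and still so for the second after the job is handed in, with the robot touching nothing.
It also fails if it takes over 37 s, if anything falls off the work surface, if the arm or the gripper's body presses on something with over 40 N, if the wrist force passes 120 N, or if a joint passes its speed limit or range.

## Working session

There is one attempt and no reset: what is moved stays moved. The work goes in short steps, Python scripts to look and compute and a tool call to move; the robot and the scene stay as the last step left them, time stands still between calls to the robot, and variables do not carry over. Pictures are saved under pics/ and viewed, about 8 in all and at most 12, crops included, and the job is handed in when it is done.

Besides the shell and the picture viewer there is one more tool, called after "Call:" by a JSON object that holds its "name" and its "arguments". carry_out: Moves the arm, as the interface text tells. Its arguments: {"type":"object","properties":{"steps":{"type":"array"},"force":{"type":"number"}},"required":["steps"]}

```bash
mkdir -p pics
cat > h.py <<'E'
from station import *
import numpy as np, cv2, pickle
from scipy.spatial.transform import Rotation as R
def q2R(q): return R.from_quat([q[1],q[2],q[3],q[0]]).as_matrix()
def grab(n,tag):
    o=get_obs(); f=grab_frame(n)
    if n=='wrist':
        H=np.array(f['hand_eye']); Rt=q2R(o['tool_rot'])
        f['rotation']=Rt@H[:3,:3]; f['position']=Rt@H[:3,3]+np.array(o['ee_pos'])
    pickle.dump(f,open(f'{tag}.pkl','wb')); cv2.imwrite(f'pics/{tag}.png',f['frame'][:,:,::-1]); return f
def load(t): return pickle.load(open(f'{t}.pkl','rb'))
def ray(f,u,v):
    K=np.array(f['intrinsics']); d=np.array([(u-K[0,2])/K[0,0],-(v-K[1,2])/K[1,1],-1.])
    return np.array(f['position']),np.array(f['rotation'])@d
def onz(f,u,v,z):
    p,d=ray(f,u,v); return p+d*(z-p[2])/d[2]
def dep(f,u,v):
    p,d=ray(f,u,v); return p+d*f['z_map'][int(v),int(u)]
def tri(*obs):
    A=np.zeros((3,3));b=np.zeros(3)
    for f,u,v in obs:
        p,d=ray(f,u,v);d=d/np.linalg.norm(d);M=np.eye(3)-np.outer(d,d);A+=M;b+=M@p
    X=np.linalg.solve(A,b)
    return X
def proj(f,X):
    c=np.array(f['rotation']).T@(np.array(X)-f['position']);K=np.array(f['intrinsics'])
    return K[0,0]*c[0]/-c[2]+K[0,2],K[1,1]*-c[1]/-c[2]+K[1,2]
E
python3 - <<'E'
from h import *
print(get_obs())
for n in ['scene','side','wrist']:
    f=grab(n,n+'0'); print(n,f['intrinsics'],f['position'],np.round(f['rotation'],3).tolist(),[k for k in f])
E
```

```text
{'time': 0.0, 'q': array([ 1.09146994e+00,  5.28453919e-01,  1.43389228e+00, -2.44176225e-07,
        1.18138504e+00, -1.78486280e-01]), 'joint_vel': array([ 6.77698055e-04, -6.67285503e-04,  1.71571725e-03, -3.87503560e-04,
       -2.58372719e-05, -2.13840719e-04]), 'effort': array([ 3.62709193e-05, -4.40045214e+01, -1.76591223e+01,  6.31630886e-02,
        5.81114867e-02, -1.72414275e-04]), 'ee_pos': array([184.82598815, 596.28812846, 221.58234042]), 'tool_rot': array([-3.45284583e-04,  1.49853323e-01,  9.88707661e-01, -1.01201433e-03]), 'contact_force': array([-0.2075752 ,  0.20496518,  1.26430989]), 'torque': array([0.01687438, 0.01212399, 0.01266285]), 'finger_gap': 86.80813452993723}
scene [[519.43415644   0.         322.97092101]
 [  0.         519.43415644 248.42335471]
 [  0.           0.           1.        ]] [ 106.34779326 -494.6399081   699.64185772] [0.848, 0.369, -0.148, -0.35] ['frame', 'z_map', 'intrinsics', 'position', 'rotation']
side [[508.97008111   0.         314.81622945]
 [  0.         508.97008111 242.35362852]
 [  0.           0.           1.        ]] [393.03369029 704.92623388 685.83128395] [-0.122, -0.054, 0.416, 0.9] ['frame', 'z_map', 'intrinsics', 'position', 'rotation']
wrist [[356.43735955   0.         319.98314938]
 [  0.         356.43735955 239.80847292]
 [  0.           0.           1.        ]] [106.20333676 621.52406857 383.27463237] [[0.294, -0.912, -0.286], [0.956, 0.28, 0.091], [-0.003, -0.3, 0.954]] ['frame', 'z_map', 'intrinsics', 'hand_eye', 'rotation', 'position']
```

View pics/scene0.png

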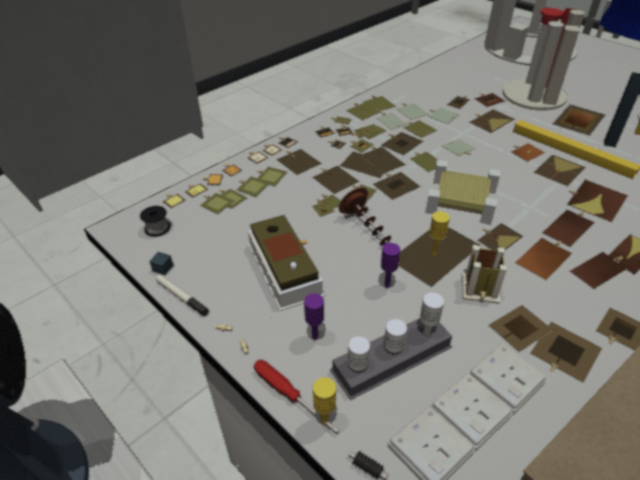

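View pics/side0.png

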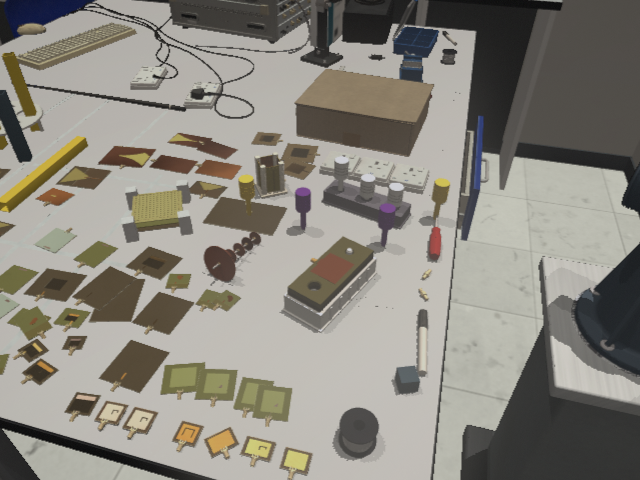

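The scene shows the rack with three white pins at about (359,354), (396,336) and (432,308). The far one, also at (342,165) in the side view, is the tallest. The panel's open hole is near scene (273,230) and side (314,286), and the stud near scene (293,265) and side (349,250). I'll enlarge these areas.

```bash
cat >> h.py <<'E'
_g=grab
def load(t):
    f=pickle.load(open(f'{t}.pkl','rb')); r=np.array(f['rotation'])
    if r.size==4: f['rotation']=q2R(r)
    return f
def crop(t,u,v,w,h,s):
    return cv2.resize(cv2.imread(f'pics/{t}.png')[v:v+h,u:u+w],None,fx=s,fy=s,interpolation=cv2.INTER_CUBIC)
E
python3 - <<'E'
from h import *
a=np.hstack([crop('scene0',240,200,100,75,4),crop('side0',280,230,100,75,4)])
b=np.hstack([crop('scene0',380,280,100,75,4),crop('side0',310,145,100,75,4)])
cv2.imwrite('pics/c1.png',np.vstack([a,b]))
s,d=load('scene0'),load('side0')
for f,p in [(s,(273,230)),(s,(283,247)),(s,(432,300)),(d,(314,286)),(d,(335,265)),(d,(342,159))]: print(p,dep(f,*p).round(1))
E
```

```text
(273, 230) [563.1 111.6  44.6]
(283, 247) [535.3  49.8  58.9]
(432, 300) [ 585.5 -237.4  105.1]
(314, 286) [558.9  93.9  45.7]
(335, 265) [532.5  47.8  61.5]
(342, 159) [ 588.1 -240.5  104.7]
```

View pics/c1.png

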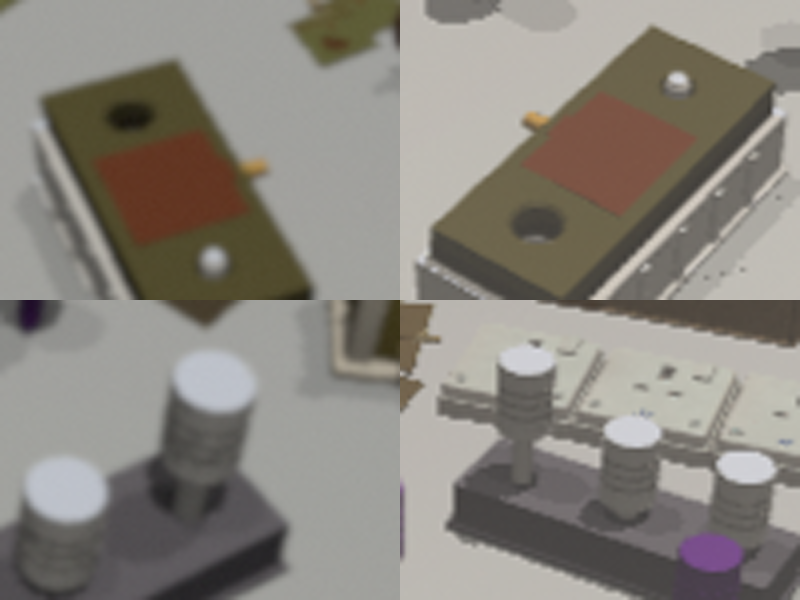

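The crop shows the long pin's head top at scene (433.5,300) and side (341.5,160). The hole mouth is at scene (272.5,229) and side (314.3,285.8). The stud top is at scene (293,264.5) and side (349,250).

```bash
python3 - <<'E'
from h import *
s,d=load('scene0'),load('side0')
for n,a,b in [('top',(433.4,299.7),(341.4,159.8)),('hole',(272.5,228.9),(314.2,285.7)),('stud',(293.1,264.5),(349.2,249.7)),('mid',(396,321.8),(367.7,178))]:
    print(n,tri((s,*a),(d,*b)).round(1))
for z,a,b in [(106,(433.4,299.7),(341.4,159.8)),(60,(272.5,228.9),(314.2,285.7)),(66,(293.1,264.5),(349.2,249.7)),(82,(396,321.8),(367.7,178))]:
    print(z,onz(s,*a,z).round(1),onz(d,*b,z).round(1))
print(load('wrist0').keys()); o=get_obs(); print(q2R(o['tool_rot']).round(3))
E
grep -n pinch h.py; python3 -c "
import station;print([n for n in dir(station) if n[0]!='_'])
try: print(station.pinch_z)
except Exception as e: print(e)"
```

```text
top [ 588.7 -238.   103.9]
hole [556.  103.5  56.6]
stud [516.4   1.   62.2]
mid [ 526.7 -216.1   83.6]
106 [ 586.8 -238.9  106. ] [ 588.2 -234.8  106. ]
60 [553.7 100.4  60. ] [555.1 106.8  60. ]
66 [513.4  -2.   66. ] [516.    5.1  66. ]
82 [ 530.5 -215.3   82. ] [ 524.9 -216.5   82. ]
dict_keys(['frame', 'z_map', 'intrinsics', 'hand_eye', 'rotation', 'position'])
[[-0.955  0.296 -0.001]
 [ 0.296  0.955 -0.002]
 [ 0.    -0.002 -1.   ]]
['PlanningError', 'get_obs', 'grab_frame', 'job_done', 'pinch_z']
18.700000000000003
```

Call:
{"name": "carry_out", "arguments": {"steps": [[0,-32,-34,0,0],[0,-32,-34,0,0],[0,-32,-34,0,0],[0,-32,-34,0,0],[0,-32,-34,0,0],[0,-32,-34,0,0],[0,-32,-34,0,0],[0,-32,-34,0,0],[0,-32,-34,0,0],[0,-32,-34,0,0],[0,-32,-34,0,0],[0,-32,-34,0,0]], "force": 30}}

```text
time: 1.35
ee_pos: [438.3, 81.5, 219.5]
tool_rot: [0.001, 0.143, 0.99, 0.001]
contact_force: [0.5, 0.3, -0.2]
finger_gap: 87.5
```

Run:
```python
from h import *
grab('wrist','w1')
```

Call:
{"name": "carry_out", "arguments": {"steps": [[0,-29,-33,0,0],[0,-29,-33,0,0],[0,-29,-33,0,0],[0,-29,-33,0,0],[0,-29,-33,0,0],[0,-29,-33,0,0],[0,-29,-33,0,0],[0,-29,-33,0,0]]}}

```text
time: 2.2
ee_pos: [589.0, -250.5, 219.1]
tool_rot: [0.001, 0.146, 0.989, 0.001]
contact_force: [0.7, -0.2, 0.1]
finger_gap: 87.2
```

Run:
```python
from h import *
grab('wrist','w2'); o=get_obs(); print(o['ee_pos'],q2R(o['tool_rot']).round(3).tolist(), o['q'])
w1,w2=load('w1'),load('w2')
print(proj(w1,[555,103.5,60]),proj(w2,[588,-237,106]))
cv2.imwrite('pics/c2.png',cv2.resize(np.hstack([cv2.imread('pics/w1.png'),cv2.imread('pics/w2.png')]),(800,300)))
```

```text
[ 592.81894306 -258.99494643  219.27132233] [[-0.956, 0.293, 0.01], [0.293, 0.956, -0.007], [-0.011, -0.004, -1.0]] [-5.84046203e-01  5.56190619e-01  1.38719295e+00 -6.38605455e-04
  1.18630496e+00 -1.85738640e+00]
(np.float64(372.49430838186635), np.float64(321.42914850907266)) (np.float64(335.14918846835513), np.float64(229.05447915109073))
```

View pics/c2.png

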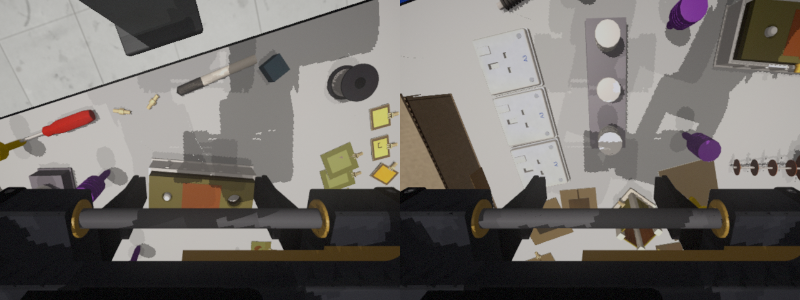

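The left half (w1) shows the hole at full-frame pixel (373,315), close to the predicted (372,321). The right half (w2) shows the rack's long pin nearest the gripper at about (334,229), as predicted. I'll enlarge both.

Run:
```python
from h import *
cv2.imwrite('pics/c3.png',np.hstack([crop('w1',330,280,80,80,5),crop('w2',295,190,80,80,5)]))
```

```text
(no output)
```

View pics/c3.png

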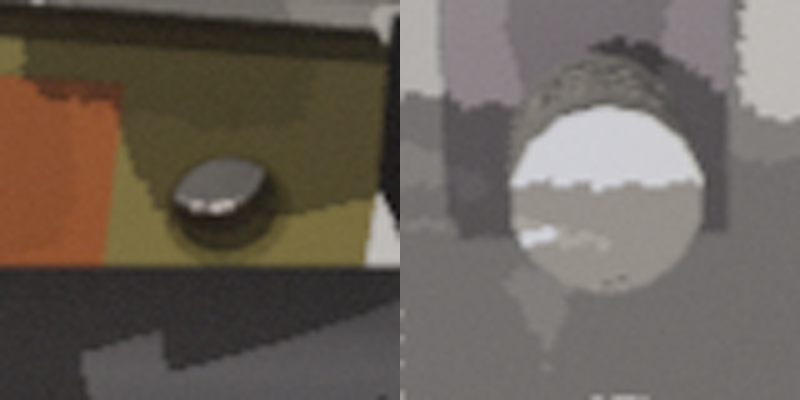

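The hole mouth is centred at w1 (374.2,321), about 2 px from the prediction. The pin's head top is centred at w2 (336.4,230), about 1.5 px off.

Run:
```python
from h import *
s,d,w1,w2=map(load,['scene0','side0','w1','w2'])
print(onz(w2,336.4,230,106),onz(w1,374.2,321,60))
P=tri((s,433.4,299.7),(d,341.4,159.8),(w2,336.4,230));H=tri((s,272.5,228.9),(d,314.2,285.7),(w1,374.2,321))
o=get_obs(); Rt=q2R(o['tool_rot'])
print(P,H,o['ee_pos'],'d tool',Rt.T@(np.array([P[0],P[1],71])-o['ee_pos']))
```

```text
[ 589.04528102 -236.25722805  106.        ] [555.01104339 105.28361316  60.        ]
[ 589.04053081 -237.22733187  103.99439545] [556.28234832 104.35186503  56.8412487 ] [ 592.81894306 -258.99494643  219.27132233] d tool [ 11.65468315  20.28979161 148.07087217]
```

Call:
{"name": "carry_out", "arguments": {"steps": [[0,11.5,20,5,0],[0,0,0,0,0],[0,0,0,30,0],[0,0,0,30,0],[0,0,0,0,0],[0,0,0,0,0]]}}

```text
time: 2.85
ee_pos: [590.5, -240.2, 153.1]
tool_rot: [0.007, 0.149, 0.989, -0.004]
contact_force: [-0.2, -0.7, -0.1]
finger_gap: 87.1
```

Run:
```python
from h import *
o=get_obs(); Rt=q2R(o['tool_rot'])
w=grab('wrist','w3')
print(o['ee_pos'],Rt.round(4).tolist(),'d tool',Rt.T@(np.array([589,-237,71])-o['ee_pos']),proj(w,[589,-237,105]))
cv2.imwrite('pics/c4.png',crop('w3',220,130,240,200,3))
```

```text
[ 590.49222337 -240.1563622   153.0570821 ] [[-0.9554, 0.2951, 0.0124], [0.295, 0.9554, -0.0105], [-0.015, -0.0064, -0.9999]] d tool [ 3.58648443  3.10051608 81.99437789] (np.float64(324.10049456647096), np.float64(260.4331894846822))
```

View pics/c4.png

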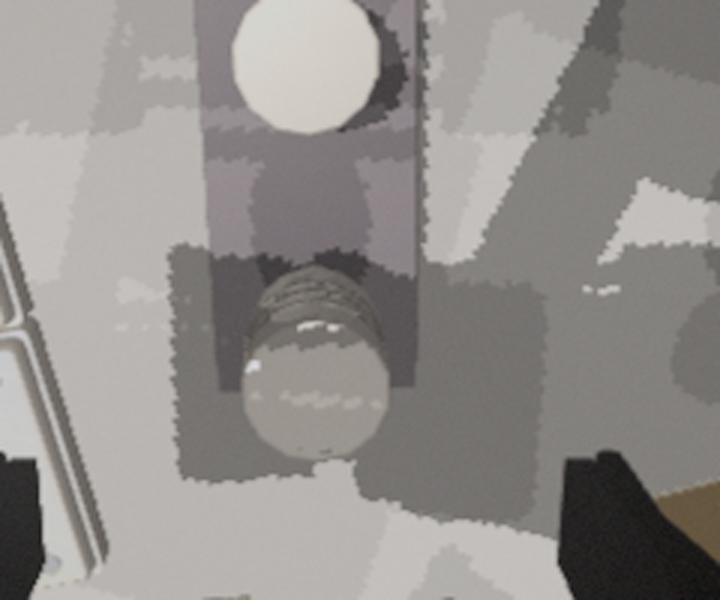

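The long pin's head is at (325.3,259.3) against a prediction of (324.1,260.4), centred between the fingers within 3 mm. I'll correct and descend.

Call:
{"name": "carry_out", "arguments": {"steps": [[0,3.5,3,10,0],[0,0,0,30,0],[0,0,0,25,0],[0,0,0,12,0],[0,0,0,0,0]]}}

```text
time: 3.4
ee_pos: [592.8, -238.1, 79.9]
tool_rot: [0.013, 0.149, 0.989, -0.007]
contact_force: [-0.5, -0.4, 0.5]
finger_gap: 87.0
```

Run:
```python
from h import *
o=get_obs(); Rt=q2R(o['tool_rot'])
print(o['time'],o['ee_pos'],Rt[:,2],o['contact_force'],'d tool',Rt.T@(np.array([589,-237,71])-o['ee_pos']))
```

```text
3.4 [ 592.81605857 -238.10347281   79.91928348] [ 0.02326515 -0.0172485  -0.99958052] [-0.45760834 -0.39965573  0.49152744] d tool [4.21392435 0.01867667 8.80772762]
```

Call:
{"name": "carry_out", "arguments": {"steps": [[0,4,0,4,0],[0,0,0,4,0],[1,0,0,0,0],[1,0,0,0,0],[1,0,0,0,0],[1,0,0,0,0],[1,0,0,0,0],[1,0,0,0,0],[1,0,0,0,0]], "force": 30}}

```text
time: 4.3
ee_pos: [591.7, -238.6, 76.3]
tool_rot: [0.017, 0.148, 0.989, -0.009]
contact_force: [0.7, -0.3, -0.8]
finger_gap: 39.3
```

Run:
```python
from h import *
o=get_obs(); Rt=q2R(o['tool_rot'])
print(o['time'],o['ee_pos'],Rt[:,2],o['contact_force'],o['finger_gap'])
```

```text
4.3 [ 591.68829573 -238.57711039   76.26663057] [ 0.03074865 -0.02196961 -0.99928567] [ 0.70046371 -0.32164523 -0.83607793] 39.349145636878376
```

Call:
{"name": "carry_out", "arguments": {"steps": [[1,0,0,4,0],[1,0,0,0,0],[1,0,0,0,0]]}}

```text
time: 4.6
ee_pos: [592.7, -238.5, 73.4]
tool_rot: [0.018, 0.149, 0.989, -0.008]
contact_force: [-1.0, -0.2, -0.0]
finger_gap: 31.3
```

Run:
```python
from h import *
o=get_obs(); Rt=q2R(o['tool_rot'])
print(o['time'],o['ee_pos'],Rt[:,2],o['contact_force'],o['finger_gap'])
```

```text
4.6 [ 592.65032119 -238.52906389   73.42983931] [ 0.03266522 -0.02203304 -0.99922346] [-1.01501464 -0.23420255 -0.0320174 ] 31.34826938958432
```

Call:
{"name": "carry_out", "arguments": {"steps": [[1,0,0,-12,0],[1,0,0,-20,0],[1,0,0,-35,0],[1,0,0,-40,0],[1,0,0,-30,0]]}}

```text
time: 5.1
ee_pos: [584.4, -233.8, 209.2]
tool_rot: [0.011, 0.149, 0.989, -0.006]
contact_force: [0.7, -0.3, -1.1]
finger_gap: 31.1
```

Run:
```python
from h import *
o=get_obs(); Rt=q2R(o['tool_rot'])
print(o['time'],o['ee_pos'],Rt[:,2],o['contact_force'],o['finger_gap'])
T=np.array([555.5,104.5,210])
print(Rt.T@(T-o['ee_pos']))
```

```text
5.1 [ 584.40243346 -233.80216942  209.19101288] [ 0.01962347 -0.01472423 -0.99969901] [ 0.70094267 -0.2718057  -1.06181286] 31.146261459591948
[127.1029763  314.78370831  -6.35715004]
```

Call:
{"name": "carry_out", "arguments": {"steps": [[1,14,35,-1,0],[1,14,35,-1,0],[1,14,35,-1,0],[1,14,35,-1,0],[1,14,35,-1,0],[1,14,35,-1,0],[1,14,35,0,0],[1,14,35,0,0],[1,7,17,0,0],[1,0,0,0,0]]}}

```text
time: 6.1
ee_pos: [561.5, 91.7, 219.3]
tool_rot: [0.022, 0.151, 0.988, -0.01]
contact_force: [-0.4, 0.7, -1.1]
finger_gap: 31.7
```

Run:
```python
from h import *
o=get_obs(); Rt=q2R(o['tool_rot'])
print(o['time'],o['ee_pos'],Rt[:,2],o['contact_force'],o['finger_gap'])
T=np.array([555.5,104.5,150])
print(Rt.T@(T-o['ee_pos']))
```

```text
6.1 [561.47893588  91.67934231 219.28995319] [ 0.03985644 -0.02588923 -0.99886997] [-0.42707193  0.67098206 -1.05786203] 31.730236147354553
[12.69231392 11.33458495 68.64143721]
```

Call:
{"name": "carry_out", "arguments": {"steps": [[1,12.5,11.5,10,0],[1,0,0,28,0],[1,0,0,28,0],[1,0,0,0,0]]}}

```text
time: 6.5
ee_pos: [557.8, 102.6, 154.0]
tool_rot: [0.025, 0.15, 0.988, -0.01]
contact_force: [-0.3, -0.2, -0.2]
finger_gap: 31.4
```

Run:
```python
from h import *
o=get_obs(); Rt=q2R(o['tool_rot'])
s=grab('scene','scene1');d=grab('side','side1');w=grab('wrist','w4')
o=get_obs();print(o['time'],o['ee_pos'],Rt[:,2],o['contact_force'],o['finger_gap'])
s,d=load('scene1'),load('side1')
print([np.round(proj(f,[555.5,104.5,z]),1) for f in (s,d) for z in (60,80)])
a=np.hstack([crop('scene1',220,160,100,130,4),crop('side1',265,190,100,130,4)])
cv2.imwrite('pics/c5.png',a)
```

```text
6.65 [561.11642816 102.8301899  157.80735512] [ 0.0465811  -0.02832004 -0.99851298] [ 1.90071355 -0.81778872 -0.45464144] 31.490515299874158
[array([271.8, 227.4]), array([271. , 219.3]), array([314.3, 284.7]), array([314.4, 276.4])]
```

View pics/c5.png

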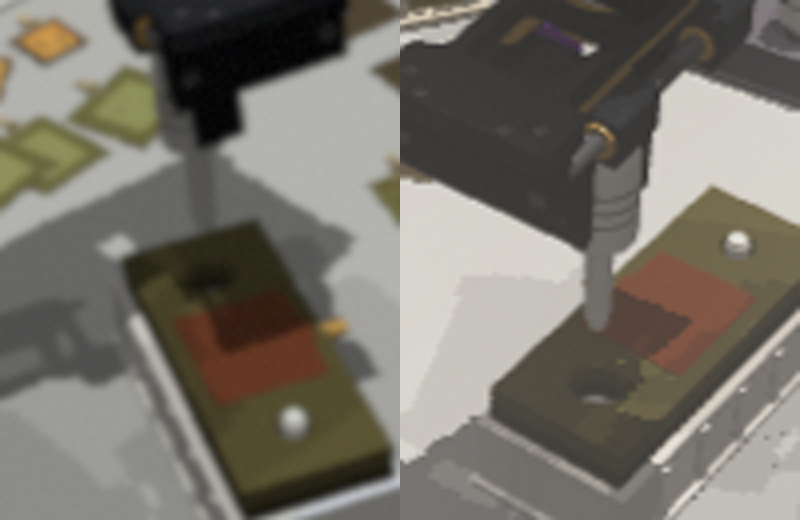

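The pin hangs roughly over the hole. Its tip is at scene (270.7,216.2) and side (314,272.5). The hole is at scene (271.7,229.5) and side (316,286).

Run:
```python
from h import *
s,d,w=load('scene1'),load('side1'),load('w1')
T=tri((s,270.7,215.8),(d,314,272)); H=tri((s,271.7,229.3),(d,316,286)); S=tri((s,293.1,264.7),(d,349.3,250.0))
print('tip',T,'hole',H,'stud',S)
for z in (88,94): print(z,onz(s,270.7,215.8,z),onz(d,314,272,z))
print(onz(s,271.7,229.3,60),onz(d,316,286,60))
o=get_obs();Rt=q2R(o['tool_rot']);print(o['time'],o['ee_pos'],Rt.T@(H-T))
# predicted tip from tool pose
print(o['ee_pos']+Rt@np.array([0,0,63.4]))
```

```text
tip [555.8081154  103.82926159  89.16101819] hole [553.28569528 103.30277296  56.92016466] stud [516.25580754   1.10433895  61.60214302]
88 [555.85773772 104.8116379   88.        ] [556.79280411 102.22352823  88.        ]
94 [551.44819701  98.93122074  94.        ] [555.14927238 108.27241917  94.        ]
[551.88875027 100.55497122  60.        ] [551.87454073 106.63542031  60.        ]
6.65 [561.11642816 102.8301899  157.80735512] [ 4.21599921 -0.92067497 32.05448702]
[564.61649957 101.0505156   94.52906295]
```

Call:
{"name": "carry_out", "arguments": {"steps": [[1,4.5,-1,15,0],[1,0,0,0,0]]}}

```text
time: 6.85
ee_pos: [559.9, 101.8, 145.8]
tool_rot: [0.033, 0.151, 0.988, -0.009]
contact_force: [-0.1, 0.1, 0.3]
finger_gap: 31.2
```

Run:
```python
from h import *
for i in range(3):
    o=get_obs();print(o['time'],o['ee_pos'],q2R(o['tool_rot'])[:,2],o['contact_force'])
    grab(['wrist','scene','side'][i],['w5','scene2','side2'][i])
print(get_obs()['ee_pos'])
a=np.hstack([crop('scene2',245,190,60,75,6),crop('side2',290,235,60,75,6)])
cv2.imwrite('pics/c6.png',a)
```

```text
6.85 [559.90722325 101.81018867 145.843413  ] [ 0.06171473 -0.02840109 -0.99768967] [-0.06673747  0.09816035  0.32554184]
6.9 [561.79787449 101.82734679 147.22938515] [ 0.06601337 -0.028454   -0.99741296] [ 0.00392284 -0.06027709  0.72336399]
6.95 [562.3133971  101.9470049  147.55295704] [ 0.06717463 -0.02835657 -0.99733819] [ 1.45626969 -0.06622111  0.04341225]
[562.2306942  102.05642391 147.49422727]
```

View pics/c6.png

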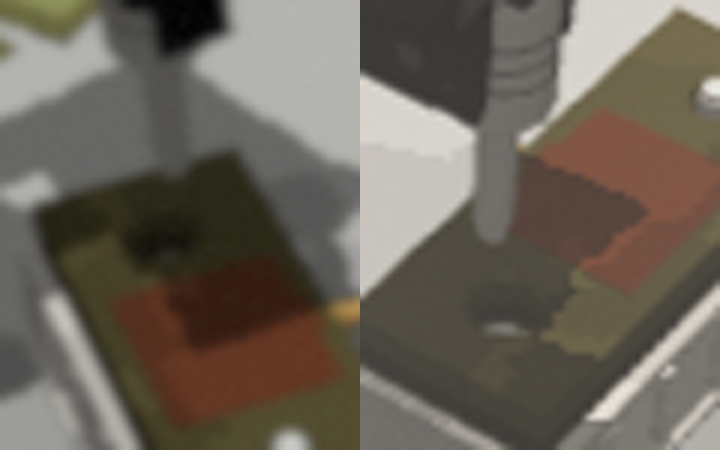

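Since rows start from the pose measured mid-motion, tilt builds up when a zero row follows a descent. It is now 4°. I'll back it out with upward row pairs, then descend one row at a time, letting the arm settle between rows.

Call:
{"name": "carry_out", "arguments": {"steps": [[1,0,0,-20,0],[1,0,0,0,0]]}}

```text
time: 7.2
ee_pos: [562.3, 102.5, 169.7]
tool_rot: [0.037, 0.151, 0.988, -0.009]
contact_force: [1.0, 0.1, -0.2]
finger_gap: 30.9
```

```bash
cat > st.py <<'E'
from h import *
import sys
def show():
    o=get_obs();Rt=q2R(o['tool_rot']);print(round(o['time'],2),o['ee_pos'].round(2),'zt',Rt[:,2].round(4),'F',o['contact_force'].round(1),'gap',round(o['finger_gap'],1)); return o,Rt
show(); 
for i in range(3): grab_frame('wrist')
o,Rt=show()
# pin offset in tool frame from grasp
zg=np.array([.0327,-.022,-.9992])
q=np.array([.018,.149,.989,-.008]);Rg=q2R(q/np.linalg.norm(q))
g=np.array([592.65,-238.53,73.43])
tip=o['ee_pos']+Rt@Rg.T@(np.array([589,-237,10])-g)
ax=Rt@Rg.T@np.array([0,0,-1])
print('tip',tip.round(1),'pin axis',ax.round(4),'to hole in tool',(Rt.T@(np.array([555,104.3,60])-tip)).round(1))
E
python3 st.py
```

```text
7.2 [562.34 102.47 169.72] zt [ 0.0703 -0.0284 -0.9971] F [ 1.   0.1 -0.2] gap 30.9
7.35 [559.72 102.39 166.67] zt [ 0.0635 -0.0284 -0.9976] F [ 0.3  0.  -1.1] gap 31.2
tip [558.  103.5 103.1] pin axis [ 0.0304 -0.0071 -0.9995] to hole in tool [ 6.1  0.2 42.8]
```

Call:
{"name": "carry_out", "arguments": {"steps": [[1,5,0,18,0]]}}

```text
time: 7.45
ee_pos: [558.4, 103.3, 149.9]
tool_rot: [0.036, 0.151, 0.988, -0.009]
contact_force: [1.0, 0.5, -1.4]
finger_gap: 31.3
```

```bash
python3 st.py
```

```text
7.45 [558.39 103.31 149.88] zt [ 0.0694 -0.0284 -0.9972] F [ 1.   0.5 -1.4] gap 31.3
7.6 [554.46 103.38 146.86] zt [ 0.059  -0.0284 -0.9979] F [-0.  -0.4 -0.6] gap 31.3
tip [552.5 104.5  83.3] pin axis [ 0.026  -0.0071 -0.9996] to hole in tool [-1.   0.8 23.5]
```

Run:
```python
from h import *
grab('scene','scene3');grab('side','side3')
cv2.imwrite('pics/c7.png',np.hstack([crop('scene3',245,190,60,75,6),crop('side3',290,235,60,75,6)]))
s,d=load('scene3'),load('side3')
print(get_obs()['ee_pos'],[np.round(proj(f,[555,104.3,60]),1) for f in (s,d)],[np.round(proj(f,[552.5,104.5,83.3]),1) for f in (s,d)])
```

```text
[556.1353198  103.36122496 148.16694512] [array([271.7, 227.6]), array([314.6, 284.7])] [array([269.6, 218.7]), array([316.1, 275.4])]
```

View pics/c7.png

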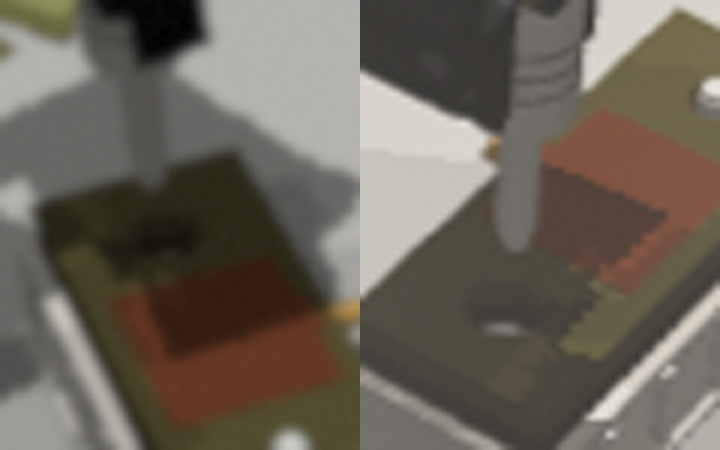

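The tip is at scene (270,220.5) and side (315.8,276). The hole mouth is at scene (271.7,230) and side (314.2,286.7).

```bash
python3 - <<'E'
from h import *
s,d=load('scene3'),load('side3')
T=tri((s,270,220.3),(d,315.8,275.8)); H=tri((s,271.7,229.6),(d,314.2,286.3))
print(T,H,H-T)
E
python3 st.py
```

```text
[552.74837138 103.25146924  80.48569389] [555.21852054 104.23082364  55.46858004] [  2.47014916   0.9793544  -25.01711385]
7.7 [556.14 103.36 148.17] zt [ 0.0629 -0.0284 -0.9976] F [ 0.5  0.4 -1.1] gap 31.1
7.85 [556.65 103.38 148.8 ] zt [ 0.0645 -0.0284 -0.9975] F [ 0.9 -0.5 -0.9] gap 30.6
tip [555.  104.5  85.3] pin axis [ 0.0315 -0.0071 -0.9995] to hole in tool [ 1.7  0.  25.2]
```

Call:
{"name": "carry_out", "arguments": {"steps": [[1,1,0,22,0]]}}

```text
time: 7.95
ee_pos: [560.1, 103.1, 129.5]
tool_rot: [0.038, 0.151, 0.988, -0.009]
contact_force: [0.4, -0.7, -0.5]
finger_gap: 31.3
```

```bash
python3 st.py
```

```text
7.95 [560.07 103.12 129.51] zt [ 0.0724 -0.0283 -0.997 ] F [ 0.4 -0.7 -0.5] gap 31.3
8.1 [556.27 103.   126.2 ] zt [ 0.062  -0.0284 -0.9977] F [ 0.3  0.8 -0.2] gap 31.0
tip [554.5 104.1  62.7] pin axis [ 0.0289 -0.0071 -0.9996] to hole in tool [-0.3  0.4  2.7]
```

Call:
{"name": "carry_out", "arguments": {"steps": [[1,0.5,0,12,0]]}}

```text
time: 8.2
ee_pos: [558.4, 102.8, 115.8]
tool_rot: [0.035, 0.151, 0.988, -0.009]
contact_force: [0.5, -0.3, 0.0]
finger_gap: 30.9
```

```bash
python3 st.py
python3 - <<'E'
from h import *
grab('scene','scene4');grab('side','side4')
cv2.imwrite('pics/c8.png',np.hstack([crop('scene4',245,190,60,75,6),crop('side4',290,235,60,75,6)]))
print(get_obs()['contact_force'])
E
```

```text
8.2 [558.35 102.85 115.77] zt [ 0.0666 -0.0284 -0.9974] F [ 0.5 -0.3  0. ] gap 30.9
8.35 [556.09 102.78 113.73] zt [ 0.0606 -0.0284 -0.9978] F [ 0.5 -0.1  0.4] gap 31.2
tip [554.2 103.9  50.2] pin axis [ 0.0275 -0.0071 -0.9996] to hole in tool [-1.3  0.6 -9.7]
[-0.0510729   0.68517949 -0.26472111]
```

View pics/c8.png

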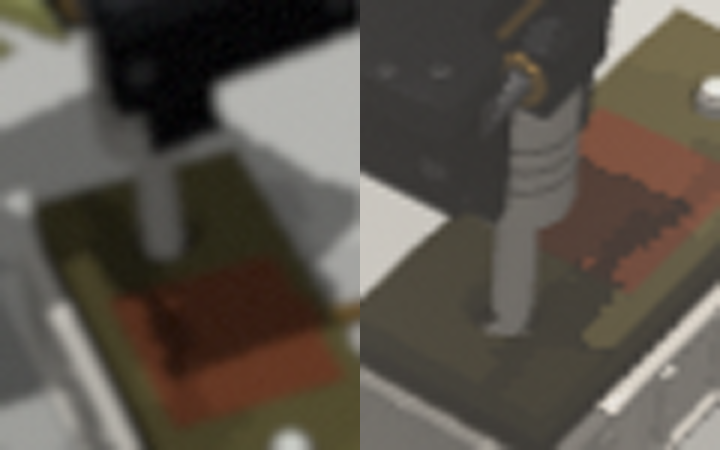

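The pin tip is inside the hole with no contact force. In the side view it sits about 2 mm toward -x of centre, at (514) against (506). I'll continue down.

Call:
{"name": "carry_out", "arguments": {"steps": [[1,-0.5,0.5,14,0]]}}

```text
time: 8.55
ee_pos: [559.9, 102.8, 101.9]
tool_rot: [0.035, 0.151, 0.988, -0.009]
contact_force: [1.1, 0.0, -0.3]
finger_gap: 31.3
```

```bash
python3 st.py
```

```text
8.55 [559.94 102.8  101.88] zt [ 0.0672 -0.0284 -0.9973] F [ 1.1  0.  -0.3] gap 31.3
8.7 [557.47 102.67  99.36] zt [ 0.06   -0.0284 -0.9978] F [ 0.6 -0.2  0.2] gap 31.3
tip [555.5 103.8  35.8] pin axis [ 0.0269 -0.0071 -0.9996] to hole in tool [ -0.9   0.1 -24.1]
```

Call:
{"name": "carry_out", "arguments": {"steps": [[1,0.5,0.3,14,0]]}}

```text
time: 8.8
ee_pos: [559.4, 102.8, 86.5]
tool_rot: [0.034, 0.151, 0.988, -0.009]
contact_force: [0.9, -0.2, -1.4]
finger_gap: 31.3
```

```bash
python3 st.py
```

```text
8.8 [559.42 102.78  86.46] zt [ 0.0638 -0.0284 -0.9976] F [ 0.9 -0.2 -1.4] gap 31.3
8.95 [557.19 102.71  84.7 ] zt [ 0.0578 -0.0284 -0.9979] F [ 0.7 -0.  -0.9] gap 31.5
tip [555.1 103.8  21.2] pin axis [ 0.0247 -0.0071 -0.9997] to hole in tool [ -2.2   0.1 -38.8]
```

Call:
{"name": "carry_out", "arguments": {"steps": [[1,0.5,0,9,0]]}}

```text
time: 9.05
ee_pos: [558.4, 102.7, 76.7]
tool_rot: [0.032, 0.151, 0.988, -0.009]
contact_force: [0.7, 0.6, -0.5]
finger_gap: 31.2
```

```bash
python3 st.py
```

```text
9.05 [558.45 102.67  76.67] zt [ 0.0609 -0.0284 -0.9977] F [ 0.7  0.6 -0.5] gap 31.2
9.2 [556.77 102.59  75.26] zt [ 0.0566 -0.0285 -0.998 ] F [-0.1 -0.6 -0.1] gap 31.0
tip [554.6 103.7  11.8] pin axis [ 0.0235 -0.0071 -0.9997] to hole in tool [ -3.2   0.2 -48.1]
```

Call:
{"name": "carry_out", "arguments": {"steps": [[1,0,0,3,0]]}}

```text
time: 9.3
ee_pos: [557.4, 102.5, 72.7]
tool_rot: [0.031, 0.151, 0.988, -0.01]
contact_force: [1.0, 0.8, -0.6]
finger_gap: 31.3
```

```bash
python3 st.py
```

```text
9.3 [557.45 102.53  72.67] zt [ 0.0579 -0.0284 -0.9979] F [ 1.   0.8 -0.6] gap 31.3
9.45 [556.9  102.5   72.26] zt [ 0.0565 -0.0284 -0.998 ] F [-0.1 -0.3 -0.2] gap 31.4
tip [554.7 103.6   8.8] pin axis [ 0.0234 -0.0071 -0.9997] to hole in tool [ -3.2   0.2 -51.1]
```

Almost seated. I'll take small steps until contact.

Call:
{"name": "carry_out", "arguments": {"steps": [[1,0,0,1.5,0]]}}

```text
time: 9.55
ee_pos: [557.6, 102.4, 71.4]
tool_rot: [0.031, 0.151, 0.988, -0.01]
contact_force: [-2.2, 0.3, 12.3]
finger_gap: 30.9
```

```bash
python3 st.py
```

```text
9.55 [557.55 102.39  71.42] zt [ 0.0578 -0.0286 -0.9979] F [-2.2  0.3 12.3] gap 30.9
9.7 [557.35 102.43  71.65] zt [ 0.0575 -0.0285 -0.9979] F [-0.9  0.1  4.8] gap 31.2
tip [555.3 103.5   8.1] pin axis [ 0.0245 -0.0072 -0.9997] to hole in tool [ -2.8   0.2 -51.8]
```

Call:
{"name": "carry_out", "arguments": {"steps": [[1,0,0,1.5,0]]}}

```text
time: 9.8
ee_pos: [557.7, 102.4, 71.4]
tool_rot: [0.031, 0.151, 0.988, -0.01]
contact_force: [-2.6, 0.6, 12.1]
finger_gap: 31.1
```

```bash
python3 st.py
```

```text
9.8 [557.65 102.35  71.4 ] zt [ 0.0583 -0.0288 -0.9979] F [-2.6  0.6 12.1] gap 31.1
9.95 [557.56 102.41  71.52] zt [ 0.0583 -0.0287 -0.9979] F [-2.8  0.4  9. ] gap 30.9
tip [555.5 103.5   8. ] pin axis [ 0.0252 -0.0074 -0.9997] to hole in tool [ -2.6   0.1 -51.9]
```

Contact came at the expected height, with the shoulder at about z=60 and a force of about 10 N. I'll release.

Call:
{"name": "carry_out", "arguments": {"steps": [[0,0,0,0,0],[0,0,0,0,0],[0,0,0,0,0],[0,0,0,0,0],[0,0,0,0,0],[0,0,0,0,0],[0,0,0,0,0],[0,0,0,0,0]]}}

```text
time: 10.75
ee_pos: [558.0, 102.4, 71.6]
tool_rot: [0.032, 0.151, 0.988, -0.01]
contact_force: [0.4, 0.1, -0.2]
finger_gap: 83.7
```

```bash
python3 st.py
```

```text
10.75 [558.03 102.4   71.57] zt [ 0.0594 -0.0287 -0.9978] F [ 0.4  0.1 -0.2] gap 83.7
10.9 [558.06 102.41  71.67] zt [ 0.0596 -0.0287 -0.9978] F [-0.2  0.1  0.6] gap 86.6
tip [556.1 103.5   8.2] pin axis [ 0.0265 -0.0074 -0.9996] to hole in tool [ -2.1  -0.1 -51.8]
```

Call:
{"name": "carry_out", "arguments": {"steps": [[0,0,0,-20,0],[0,0,0,-30,0],[0,0,0,-40,0],[0,0,0,-40,0],[0,20,0,-20,0],[0,40,0,0,0],[0,40,0,0,0]]}}

```text
time: 11.6
ee_pos: [458.1, 135.9, 221.1]
tool_rot: [0.035, 0.153, 0.988, -0.009]
contact_force: [0.3, 1.0, -0.3]
finger_gap: 87.3
```

```bash
python3 st.py
python3 - <<'E'
from h import *
grab('scene','scene5');grab('side','side5')
cv2.imwrite('pics/c9.png',np.hstack([crop('scene5',225,170,100,130,4),crop('side5',275,210,100,130,4)]))
s,d=load('scene5'),load('side5')
print([np.round(proj(f,[555,104.3,z]),1) for f in (s,d) for z in (60,104)])
E
```

```text
11.6 [458.05 135.87 221.06] zt [ 0.0669 -0.0282 -0.9974] F [ 0.3  1.  -0.3] gap 87.3
11.75 [455.42 136.28 220.1 ] zt [ 0.0622 -0.0285 -0.9977] F [ 0.5 -0.3  0.2] gap 86.8
tip [453.6 137.4 156.6] pin axis [ 0.0291 -0.0072 -0.9995] to hole in tool [-99.8  -0.3 103.6]
[array([271.7, 227.6]), array([269.9, 209.4]), array([314.6, 284.7]), array([314.7, 266.1])]
```

View pics/c9.png

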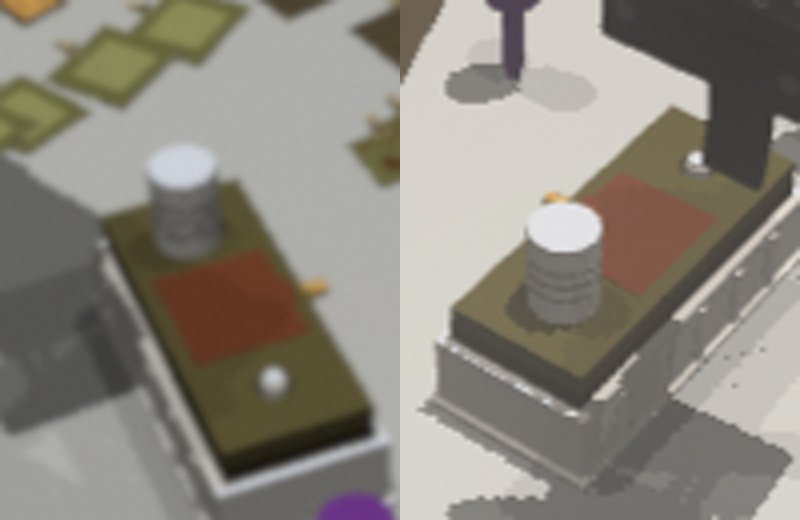

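The pin's head sits flat on the olive panel, upright over the hole. Its top is at scene (270.5,211.3) and side (316,267), where z=104 projects to (269.9,209.4) and (314.7,266.1). The gripper is clear.

Run:
```python
from h import *
s,d=load('scene5'),load('side5'); print(tri((s,270.5,211.3),(d,316,267)))
print(get_obs()['joint_vel'].round(3), job_done())
```

```text
[553.85156453 102.19912374 100.84125893]
the job is handed in; nothing more can be done
[-0.013  0.021 -0.027 -0.     0.003  0.001] None
```

The long pin is now down through the hole at the open end of the stack, with its head resting on the top panel. I let go of it, backed the gripper clear and handed the job in at about 12 s.

- **Seating:** contact came at the expected depth. The wrist force rose to about 12 N there, and it read near zero while the pin was going in. The pin tip's estimated height then was about 8 mm, below the base's upper face at 40 mm.
- **Last pictures:** both views show the head upright and flat on the olive panel. The purple and yellow look-alikes were left alone.
- **Height disagreement:** the two cameras put the head top at 101 mm, against 104 mm expected. They had read the panel hole's mouth about 3–4 mm too low as well, so I take it as camera bias rather than a seating error.
- **Tool tilt:** the tool built up about 4° of tilt, because each row starts from the pose measured mid-motion. I let the arm settle between descent steps, which left the pin about 1.5° off vertical as it went in. It stood upright once released.

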